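Clear and rewind the spring-driven ribbon winder

TASK

Clear the ribbon winder for its next run: slide the red stop collar off the end of the spindle and put it in the grey tray, then slide the empty wooden bobbin off after it and put that in the tray too. Then wind the spring with the brass key, clockwise, a part turn at a time, letting go and taking a fresh grip between turns, until the pointer on the key stands in the green part of the dial; never run it into the red, leave the key released, and do not disturb the pin tin, clamp, white spool, jar or beeswax standing around.

Things in the scene. Friction and masses are not known exactly. Their poses are not given: they have to be found in the camera images.
- winder: ribbon winder, fixed to the bench: blue housing 110 (x) x 90 (y) x 85 mm high on a dark foot 126 x 106 x 10 mm. Origin: centre of the foot's underside. A fixed spindle that does not turn leaves its +y face level along +y, axis at x = 0, 55 mm above the bench. The key stands on top, its axis at x = 10, y = 0 mm, amid a white dial of radius 39 mm
- bar_tip (a point): free end of the spindle bar, on its axis, 55 mm above the bench, 177 mm from the winder's origin along y; frame parallel to the winder's, +y points outward along the bar. The bar is plain steel, 12 mm thick and 92 mm long, behind it a dark shoulder 24 mm thick (winder y = 45 to 85 mm)
- collar: red stop collar, a plain sleeve 34 mm in diameter, 26 mm long, with an 18 mm bore, 60 g, hanging loosely on the outer part of the spindle bar. Origin: its centre; y is its axis. It slides freely to +y of the winder and off the bar's end; 10 mm or more separate it from the bobbin at the start
- bobbin: empty pale wooden bobbin, a plain drum 48 mm in diameter, 30 mm long, with an 18 mm bore, 50 g, hanging loosely on the bar between shoulder and collar. Origin: its centre; y is its axis. It slides freely off the bar's end once the collar is gone
- tray: shallow open grey tray fixed to the bench, 100 (x) x 130 (y) x 22 mm high, walls and floor 4 mm. Origin: centre of its underside
- key_wing (a point): centre of the key's brass wing, 118 mm above the bench: an upright flat plate 44 mm long, 10 mm thick, 26 mm high (lower edge 20 mm, top 46 mm above the housing) on a stem 9.6 mm thick. Site x lies along the 44 mm length, y through the thickness, z up along the key's axis. A thin black pointer low on the stem points along +x
- key (a joint): angle of the winding key in rad: 0 with the pointer along the winder's +x, growing as the key turns clockwise seen from above; stop at 5.8. The key starts between 0 and 0.8. The green part of the dial spans 4.1 to 5.1, the red part 5.2 to 5.8. A friction clutch of 0.16 N m holds the key wherever it is let go, against a spring of 0.02 N m per rad
- pin_tin: round blue tin, 62 mm across, 27 mm high, standing loose; origin under its centre
- clip_clamp: small white and blue clamp, 22 x 83 x 28 mm, lying loose along its y; origin under its centre
- white_spool: spool of white thread, 33 mm across, 58 mm high, standing loose; origin under its centre
- jar: clear jar with orange lid, 64 mm across, 72 mm high, standing loose; origin under its centre
- beeswax: amber block of beeswax, 33 x 46 x 17 mm, lying loose; origin under its centre

How it is judged:
By the outcome, as a careful person would: the job done as asked, in the order asked, and still so for the second after the job is handed in, with the robot touching nothing.
It also fails if it takes over 72 s, if anything falls off the work surface, if the arm or the gripper's body presses on something with over 40 N, if the wrist force passes 120 N, or if a joint passes its speed limit or range.

ROBOT

A 6-joint arm with a two-finger parallel gripper is mounted at the origin on a cart in front of the work surface, level with it; the furniture and walls round the work are solid. World frame = base frame: x ahead of the robot, y to its left, z up, the work surface at z = 0. Lengths are in mm, angles in rad, forces in N, time in s.
With the tool pointing down it reaches from about 325 to 775 mm from the base axis. Payload 9.3 kg.
Tool frame: the origin (TCP) lies midway between the tips of the shut fingers; the grasp point (between the pads) lies 19 mm behind it; z points along the fingers, y is the line along which they close (so a half turn about z gives the same grasp; the last joint's range is limited). The gripper opens to 85 mm and grips with 20 to 120 N. Pads are 22 mm wide; open, the fingers measure 114 mm over their backs; the gripper's body (76 mm by 85 mm) begins 54 mm behind the grasp point. The pads swing forward as they close: fully open they stand 13 mm farther back than shut.
Start: joints at [1.057, 0.259, 0.021, 1.334, 0, 1.418], TCP at [194.164, 514.584, 231.279] pointing down, gripper open.
Joint ranges: [-3.04, 3.04], [-0.91, 1.82], [-1.04, 1.36], [-1.92, 1.95], [-1.52, 1.45], [-3.14, 3.14]. Speed limits (rad/s): [2.22, 2.22, 2.79, 3.14, 3.14, 3.14].

INTERFACE

Orientations are given as a rotation vector (axis times angle).
In Python, from plant import robot, cams, finish_job, nets gives the robot as it stands. The module is installed in compiled form; this text tells all that it offers.
- The arm moves only by the shell command python3 -m handwheel 'ROWS' [FORCE]. ROWS is JSON, one flat list of numbers, 5 for each row, row after row: the shift along the tool's x, y, z in m, then the turn about the tool's z in rad, then the opening, from 0 (shut) to 1 (fully open). In form: [dx, dy, dz, turn, jaw, dx, dy, dz, turn, jaw, ...]. A call has 1 to 12 rows; each row is the pose to reach, as a shift and turn from the pose commanded when the call began, along the tool's axes at that moment; what a row does not reach only later rows make up. A row lasts 1/8 s, in which the tool goes at most 62.5 mm and 10.7 degrees, less where a joint would pass 70% of its speed; a pose out of reach is approached as far as the arm can. A call with a gripper value outside its range is refused whole. The fingers move at their own pace and stop on an object; FORCE is the grip in N (left out, the last holds). Time passes only in rows, so rows that repeat a pose let the fingers close. It gives the time, the measured TCP pose, the force, the opening and the grip force at its end, in the units of the state.
- robot.state(): the state, without advancing time (a new reading comes with each control period).
- cams.capture(name): name is "scene" or "top"; returns a dict with "image" (420x560x3 uint8, blue, green, red), "range_z" (420x560 float32, mm along the optical axis (not along the pixel's ray), 0 where there is no reading), "vertical_fov" (degrees; the focal length in pixels is half the picture's height over the tangent of half this angle, whatever the lens; pixels are square), "cx", "cy" (the principal point, pixels), "k1" (the pictures are not rectified: a ray, as slopes to the right and down, at radius r is drawn at 1 + k1 r^2 times it, then the intrinsics apply), "eye" and "attitude" of the camera in the world. Camera axes: x right, y up, looking along -z (the intrinsics and any distortion apply to the point x, -y, -z); pixel columns grow to the right and rows downward; lengths in mm; the calibration is good to about 2 mm. A picture is of the moment at which its call begins.
- finish_job(): hands the job in; it is judged then, once.
Trained networks look in the newest picture that a camera, given by its name, has taken for a name from the list of things; names that differ only in an ending like _2 or _b are one class to them, and where a whole thing is asked for, a point or a joint stands for the part that bears it (a point fixed in the world has none). Each returns a list of dicts, best first, with "score" (0 to 1); they miss things now and then, are a little off and sometimes report something else, mostly with a low value. They report only what shows in the picture. A call takes as long as a camera call.
- nets.find_in(camera, thing): "box" ([left, top, right, bottom] in pixels, round what is visible of it).
The state is a dict: "time_s": time; "q": joint angles; "joint_vel": joint speeds; "effort": joint torques, N m; "eef_pos": TCP position; "tool_rot": TCP orientation; "ft_force": force on the tool from outside, world axes, zero at the start; "wrist_torque": the same for the moment, N m; "opening": finger opening in mm; "finger_force": force on a finger pad.
Only numpy, scipy, OpenCV 4.12 (cv2) and the standard library are available. Lean on these libraries where they do the work, as an engineer would, in place of code of your own. Each camera call takes 0.05 s, during which the arm holds its last target. There are 200 camera calls.

## Working session

There is one attempt and no reset: what is moved stays moved. The work goes in short steps, Python scripts to look and compute and a shell command to move; the robot and the scene stay as the last step left them, time stands still between calls to the robot, and variables do not carry over. Pictures are saved under pics/ and viewed, at most 10 in all, crops included, and the job is handed in when it is done.

```bash
mkdir -p pics; cat > h.py <<'E'
import numpy as np, cv2
from scipy.spatial.transform import Rotation as R
from plant import robot, cams, finish_job, nets
def att(a):
    a=np.array(a,float)
    return a if a.shape==(3,3) else R.from_rotvec(a).as_matrix()
def K(c):
    h=c["image"].shape[0]; f=h/2/np.tan(np.radians(c["vertical_fov"])/2)
    return f
def ray(c,u,v):
    f=K(c); xd=np.array([(u-c["cx"])/f,(v-c["cy"])/f]); x=xd.copy()
    for _ in range(30): x=xd/(1+c["k1"]*(x@x))
    return att(c["attitude"])@np.array([x[0],-x[1],-1.])
def pix(c,u,v,z=None):
    d=ray(c,u,v); e=np.array(c["eye"])
    if z is not None: return e+d*(z-e[2])/d[2]
    return e+d*float(c["range_z"][int(round(v)),int(round(u))])
def cloud(c):
    h,w=c["range_z"].shape; f=K(c); v,u=np.mgrid[:h,:w]
    xd=np.stack([(u-c["cx"])/f,(v-c["cy"])/f],-1); x=xd.copy()
    for _ in range(30): x=xd/(1+c["k1"]*(x**2).sum(-1,keepdims=True))
    D=np.stack([x[...,0],-x[...,1],-np.ones((h,w))],-1)@att(c["attitude"]).T
    return np.array(c["eye"])+D*c["range_z"][...,None]
def proj(c,p):
    q=att(c["attitude"]).T@(np.array(p,float)-c["eye"]); x=np.array([q[0],-q[1]])/-q[2]
    return x*(1+c["k1"]*(x@x))*K(c)+[c["cx"],c["cy"]]
E
python3 - <<'E'
from h import *
for n in("scene","top"):
    c=cams.capture(n); cv2.imwrite(f"pics/{n}0.png",c["image"])
    print(n,c["vertical_fov"],c["cx"],c["cy"],c["k1"],c["eye"],c["attitude"])
    P=cloud(c)
    for t in["winder","bar_tip","collar","bobbin","tray","key_wing","pin_tin","clip_clamp","white_spool","jar","beeswax"]:
        r=nets.find_in(n,t)
        for d in r[:1]:
            b=d["box"]; u,v=(b[0]+b[2])/2,(b[1]+b[3])/2
            print(t,round(d["score"],2),np.round(b),pix(c,u,v).round())
print(robot.state())
E
```

```text
scene 48.02703115586006 278.355734182418 212.9692364780722 0.038383930493772825 [-186.84781154 -473.61977123  502.02448057] [ 1.08806163 -0.57072279 -0.83719787]
winder 0.73 [181. 198. 281. 265.] [548. 169.  65.]
bar_tip 0.58 [182. 196. 279. 268.] [545. 170.  64.]
collar 0.45 [256. 236. 277. 253.] [548.  70.  60.]
bobbin 0.75 [242. 229. 262. 253.] [540. 103.  62.]
tray 0.57 [189. 258. 269. 302.] [461. 104.   3.]
key_wing 0.74 [201. 198. 219. 221.] [537. 222. 108.]
pin_tin 0.78 [313. 246. 343. 271.] [629. -37.  25.]
clip_clamp 0.56 [364. 258. 390. 283.] [ 656. -140.   16.]
white_spool 0.9 [316. 218. 325. 241.] [724.  39.  40.]
jar 0.84 [338. 215. 365. 256.] [721. -46.  47.]
beeswax 0.78 [261. 299. 286. 314.] [418. -41.  16.]
top 44.36835737162387 269.2980855359624 210.8511533140697 0.035214267654580446 [ 451.62984929   51.12919888 1022.34948435] [ 0.13782616 -0.09644105 -1.5870383 ]
winder 0.8 [159. 207. 282. 275.] [545. 174.  12.]
bar_tip 0.56 [161. 203. 283. 272.] [546. 164.  65.]
bobbin 0.81 [235. 217. 254. 241.] [560. 121.  80.]
tray 0.75 [222. 255. 292. 314.] [459. 103.   5.]
key
[... 292 characters left out ...]
 310.] [429. -35.  19.]
{'time_s': 1.2, 'q': array([1.05741128e+00, 2.58582837e-01, 2.14853382e-02, 1.33367066e+00,
       2.45797363e-05, 1.41819029e+00]), 'joint_vel': array([-0.00067512, -0.00040519,  0.00036065,  0.00069317, -0.0001609 ,
        0.00074699]), 'effort': array([ 7.36590505e-05, -5.55409527e+01,  3.44730556e+01,  1.36658102e-03,
       -1.96316573e-04,  2.72738376e-06]), 'eef_pos': array([194.15296362, 514.59292434, 231.28227537]), 'tool_rot': array([-5.63639332e-01, -3.09060302e+00, -5.44377469e-05]), 'ft_force': array([-0.86178768,  0.62969745,  0.00463792]), 'wrist_torque': array([ 0.02122198,  0.02705371, -0.02587041]), 'finger_force': 0.0, 'opening': 85.49961295159308}
```

```bash
python3 - <<'E'
import cv2
a=cv2.imread("pics/top0.png")[100:320,140:400]; cv2.imwrite("pics/top0c.png",cv2.resize(a,None,fx=2.7,fy=2.7,interpolation=cv2.INTER_CUBIC))
a=cv2.imread("pics/scene0.png")[180:320,160:400]; cv2.imwrite("pics/scene0c.png",cv2.resize(a,None,fx=3.3,fy=3.3,interpolation=cv2.INTER_CUBIC))
E
```

```text
(no output)
```

View pics/top0c.png

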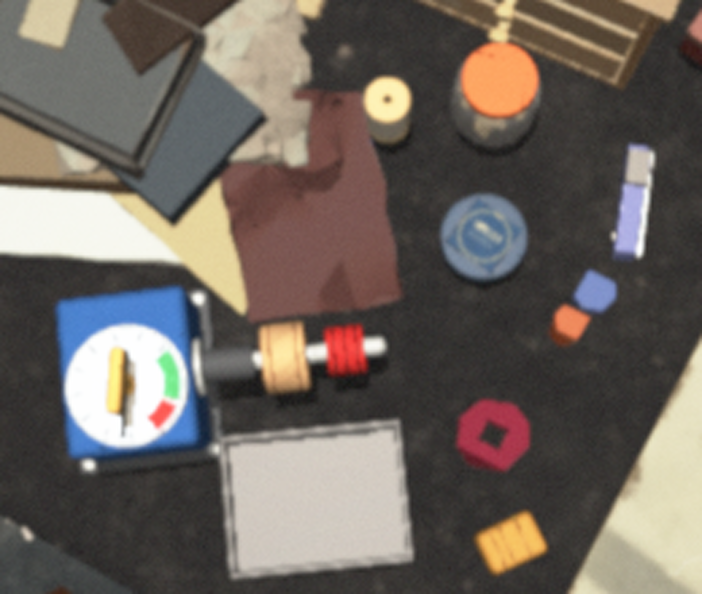

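View pics/scene0c.png

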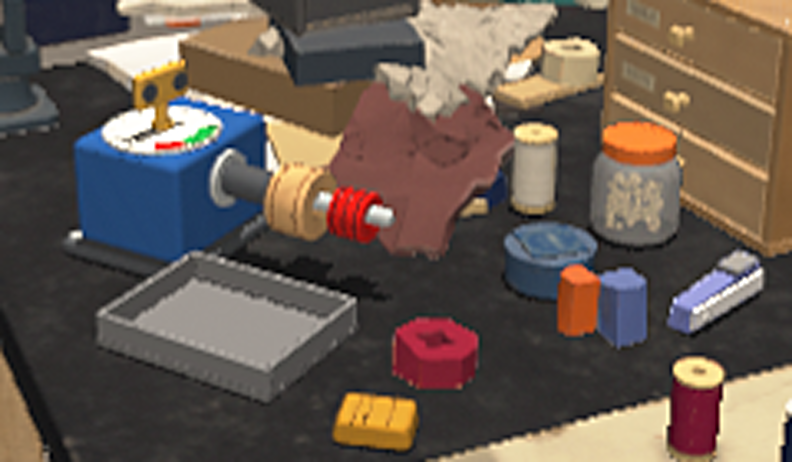

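```bash
cat > meas.py <<'E'
from h import *
def winder(c):
    P=cloud(c); X,Y,Z=P[...,0],P[...,1],P[...,2]
    m=(abs(Z-85)<6)&(X>440)&(X<640)&(Y>130)&(Y<310)
    r=cv2.minAreaRect(P[m][:,:2].astype(np.float32))
    print("housing rect",r,m.sum(),np.median(Z[m]))
    return P
if __name__=="__main__":
    for n in("top","scene"):
        c=cams.capture(n); P=winder(c); X,Y,Z=P[...,0],P[...,1],P[...,2]
        hsv=cv2.cvtColor(c["image"],cv2.COLOR_BGR2HSV); H,S,V=hsv[...,0],hsv[...,1],hsv[...,2]
        reg=(X>490)&(X<610)&(Y>20)&(Y<150)&(Z>40)&(Z<90)
        red=reg&((H<6)|(H>174))&(S>150)
        bob=reg&(H>8)&(H<25)&(S>60)
        for k,m in(("red",red),("bob",bob)):
            p=P[m]; print(n,k,m.sum(),"mean",p.mean(0).round(1),"5-95",np.percentile(p,[3,97],axis=0).round(1).tolist())
        p=P[reg]; # bar/ridge line: top points binned along y
        for y in range(20,150,8):
            q=p[(p[:,1]>y)&(p[:,1]<y+8)]
            if len(q)>3: print(y+4,"x %.1f..%.1f med %.1f zmax %.1f n%d"%(*np.percentile(q[:,0],[5,95]),np.median(q[:,0]),q[:,2].max(),len(q)))
        t=(Z<30)&(Z>15)&(X>380)&(X<520)&(Y>20)&(Y<190)
        print("tray",cv2.minAreaRect(P[t][:,:2].astype(np.float32)),t.sum())
        k=(Z>103)&(Z<140)&(X>490)&(X<600)&(Y>180)&(Y<270)
        p=P[k]; print("key",k.sum(),cv2.minAreaRect(p[:,:2].astype(np.float32)),p.mean(0).round(1),p[:,2].max())
E
python3 meas.py
```

```text
housing rect ((550.233154296875, 201.5234832763672), (109.57356262207031, 141.53408813476562), 5.55366325378418) 2596 86.40525450449627
top red 232 mean [561.   78.7  66.6] 5-95 [[546.6, 67.0, 57.2], [577.2, 90.9, 72.3]]
top bob 421 mean [556.9 120.8  71.4] 5-95 [[536.0, 105.9, 54.9], [579.9, 135.6, 78.9]]
48 x 561.3..566.7 med 564.0 zmax 62.6 n4
56 x 559.4..568.8 med 563.9 zmax 64.3 n24
64 x 548.3..568.6 med 561.1 zmax 71.5 n38
72 x 547.9..576.8 med 562.4 zmax 73.8 n77
80 x 547.1..576.6 med 560.6 zmax 73.0 n82
88 x 546.6..577.0 med 560.7 zmax 73.7 n68
96 x 556.2..608.5 med 565.6 zmax 64.5 n46
104 x 539.2..606.9 med 563.8 zmax 79.3 n102
112 x 537.8..604.7 med 565.8 zmax 79.2 n145
120 x 536.2..605.5 med 566.3 zmax 81.7 n155
128 x 537.4..606.8 med 566.6 zmax 79.4 n166
136 x 541.2..607.5 med 578.3 zmax 80.8 n108
144 x 545.8..607.4 med 566.8 zmax 70.6 n106
152 x 545.7..607.4 med 559.6 zmax 69.4 n18
tray ((466.4042053222656, 108.71994018554688), (116.11280059814453, 140.04896545410156), 4.431736469268799) 544
key 195 ((537.286865234375, 225.9317169189453), (10.451016426086426, 42.57855224
[... 535 characters left out ...]
max 70.5 n58
80 x 544.6..559.9 med 547.6 zmax 70.7 n47
88 x 543.2..563.5 med 547.7 zmax 70.3 n36
96 x 552.4..559.4 med 555.4 zmax 61.7 n11
104 x 536.4..571.7 med 549.9 zmax 76.7 n130
112 x 534.0..577.2 med 541.3 zmax 77.5 n82
120 x 533.0..563.9 med 537.5 zmax 76.9 n65
128 x 532.4..562.0 med 536.5 zmax 77.3 n65
136 x 533.4..557.9 med 545.0 zmax 77.5 n9
144 x 543.0..554.5 med 545.6 zmax 67.9 n30
152 x 542.5..555.9 med 547.2 zmax 67.7 n7
tray ((464.8796691894531, 111.89448547363281), (118.70692443847656, 151.4089813232422), 3.9341719150543213) 635
key 196 ((536.5233764648438, 223.61138916015625), (12.412532806396484, 45.840797424316406), 85.71372985839844) [533.6 222.4 120.7] 133.19174959823408
```

```bash
python3 - <<'E'
from h import *
c=cams.capture("top"); P=cloud(c); X,Y,Z=P[...,0],P[...,1],P[...,2]
hsv=cv2.cvtColor(c["image"],cv2.COLOR_BGR2HSV)
m=(hsv[...,1]<40)&(hsv[...,2]>130)&(X>390)&(X<530)&(Y>20)&(Y<190)&(Z<12)
m=cv2.morphologyEx(m.astype(np.uint8),cv2.MORPH_OPEN,np.ones((5,5)))>0
print("floor",cv2.minAreaRect(P[m][:,:2].astype(np.float32)),m.sum(),P[m][:,2].mean())
for n in("top","scene"):
    c=cams.capture(n); P=cloud(c); X,Y,Z=P[...,0],P[...,1],P[...,2]
    print(n,"max z per cell rows x from 580")
    for x in range(580,680,10):
        print(x,[int(np.max(Z[(X>=x)&(X<x+10)&(Y>=y)&(Y<y+20)],initial=-9)) for y in range(0,300,20)])
E
```

```text
floor ((459.689453125, 102.9825439453125), (91.93141174316406, 123.18306732177734), 5.411769390106201) 2888 5.606718449669921
top max z per cell rows x from 580
580 [5, 4, 5, 4, 4, 63, 59, 50, 12, 88, 88, 89, 89, 89, 4]
590 [4, 4, 23, 23, 42, 51, 53, 51, 10, 89, 88, 89, 90, 87, 3]
600 [4, 28, 29, 30, 46, 48, 50, 50, 23, 86, 87, 85, 82, -9, 3]
610 [5, 28, 40, 39, 46, 47, 48, 51, 25, 25, 3, 6, 7, 4, 5]
620 [29, 5, 44, 44, 47, 47, 46, 49, 29, 26, 4, 5, 5, 5, 6]
630 [31, 5, 49, 47, 46, 46, 44, 50, 31, 29, 25, 23, 23, 22, 5]
640 [32, 6, 47, 49, 46, 46, 45, 51, 29, 119, 27, 22, 22, 22, 22]
650 [31, 5, 47, 49, 47, 47, 47, 61, 100, 121, 120, 23, 21, 20, 21]
660 [30, 4, 49, 48, 47, 49, 53, 73, 121, 121, 135, 24, 21, 21, 19]
670 [6, 8, 47, 48, 51, 61, 69, 76, 122, 122, 160, 159, 25, 18, 18]
scene max z per cell rows x from 580
580 [2, 2, 3, 53, 2, 3, 3, 2, 11, 86, 86, 86, 86, -9, -9]
590 [0, 3, 23, 21, 26, 2, 3, 2, 2, 85, 86, 86, 85, -9, -9]
600 [2, 29, 29, 31, 26, 46, 46, 1, -9, 83, 84, -9, -9, -9, -9]
610 [2, 36, 41, 36, 45, 45, 45, 48, -9, -9, -9, -9, -9, -9, -9]
620 [27, 28, 42, 42, 43, 43, 44, 48, -9, -9, -9, -9, -9, -9, -9]
630 [28, 2, 44, 44, 43, 44, 43, 47, -9, -9, -9, -9, -9, -9, -9]
640 [27, 3, 44, 45, 44, 43, 42, 54, -9, 118, 23, 19, -9, -9, -9]
650 [27, 2, 46, 46, 44, 44, 49, 60, 115, 119, 119, 21, -9, -9, -9]
660 [27, 2, 45, 44, 46, 48, 57, 71, 120, 119, 154, 100, 14, -9, -9]
670 [-9, 1, 46, 44, 55, 60, 68, 118, 120, 119, 159, 159, 102, 82, -9]
```

```bash
cat > go.py <<'E'
from h import *
import sys
# target TCP x y z, tool-y world heading (deg, mod 180 -> nearest unless 'exact')
def go(x,y,z,head,k=0):
    s=robot.state(); M=R.from_rotvec(s["tool_rot"]).as_matrix()
    d=M.T@(np.array([x,y,z])-s["eef_pos"]); h0=np.degrees(np.arctan2(M[1,1],M[0,1]))
    t=-(((head-h0)+90)%180-90)+180*k
    print("shift m",(d/1000).round(4),"turn",round(np.radians(t),3),"q6",s["q"][5].round(2),"t",s["time_s"],"tilt",M[2,2].round(4))
    print("pos",s["eef_pos"].round(1),"head",h0.round(1),"open",s["opening"].round(1),"F",s["ft_force"].round(1),s["finger_force"])
if __name__=="__main__": go(*map(float,sys.argv[1:]))
E
python3 go.py 561 78 150 5.8
```

```text
shift m [-0.4973 -0.279   0.0813] turn 1.109 q6 1.42 t 1.45 tilt -1.0Traceback (most recent call last):
  File "go.py", line 10, in <module>
    if __name__=="__main__": go(*map(float,sys.argv[1:]))
                             ~~^^^^^^^^^^^^^^^^^^^^^^^^^^
  File "go.py", line 9, in go
    print("pos",s["eef_pos"].round(1),"head",h0.round(1),"open",s["opening"].round(1),"F",s["ft_force"].round(1),s["finger_force"])
                                                                ^^^^^^^^^^^^^^^^^^
AttributeError: 'float' object has no attribute 'round'
```

```bash
sed -i 's/s\["opening"\].round(1)/round(s["opening"],1)/' go.py; python3 -m handwheel '[-0.497,-0.279,0.02,1.109,0.52, -0.497,-0.279,0.02,1.109,0.52, -0.497,-0.279,0.02,1.109,0.52, -0.497,-0.279,0.02,1.109,0.52, -0.497,-0.279,0.02,1.109,0.52, -0.497,-0.279,0.02,1.109,0.52, -0.497,-0.279,0.02,1.109,0.52, -0.497,-0.279,0.02,1.109,0.52, -0.497,-0.279,0.02,1.109,0.52, -0.497,-0.279,0.081,1.109,0.52, -0.497,-0.279,0.081,1.109,0.52, -0.497,-0.279,0.081,1.109,0.52]' 30; python3 go.py 561 78 36 5.8
```

```text
time_s: 2.95
eef_pos: [560.8, 78.7, 152.0]
tool_rot: [2.105, 2.331, 0.001]
ft_force: [-0.3, 0.7, 1.1]
opening: 44.1
finger_force: 0.0
shift m [-0.0007 -0.      0.116 ] turn 0.0 q6 1.46 t 2.95 tilt -1.0
pos [560.8  78.7 152. ] head 5.8 open 44.1 F [-0.3  0.7  1.1] 0.0
```

```bash
python3 -m handwheel '[0,0,0.05,0,0.52, 0,0,0.1,0,0.52, 0,0,0.116,0,0.52, 0,0,0.116,0,0.52, 0,0,0.116,0,0.3, 0,0,0.116,0,0.3, 0,0,0.116,0,0.3, 0,0,0.116,0,0.3]' 30; python3 - <<'E'
from h import *
c=cams.capture("scene"); a=c["image"][150:310,150:370]; cv2.imwrite("pics/s1.png",cv2.resize(a,None,fx=3.5,fy=3.5,interpolation=cv2.INTER_CUBIC))
E
```

```text
time_s: 3.95
eef_pos: [562.0, 78.7, 36.7]
tool_rot: [2.104, 2.33, 0.005]
ft_force: [-1.0, 2.4, 7.9]
opening: 32.0
finger_force: 34.1
```

View pics/s1.png

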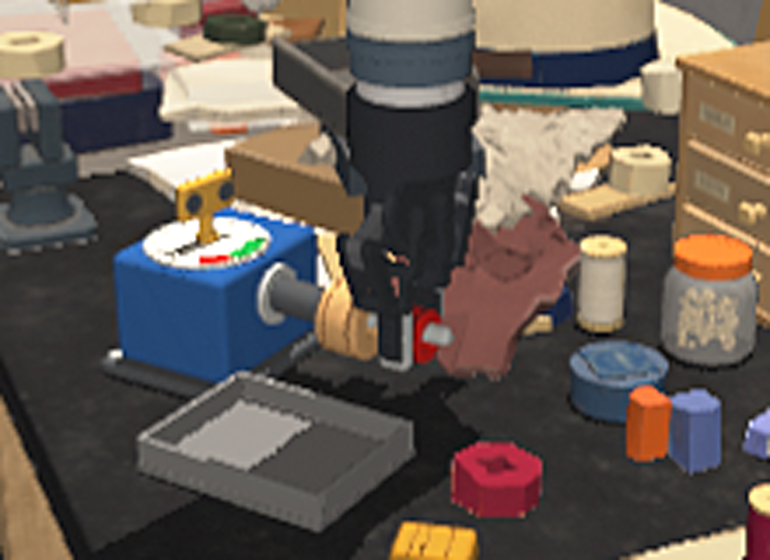

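```bash
python3 -m handwheel '[0,0,-0.003,0,0.3, -0.015,0,-0.003,0,0.3, -0.035,0,-0.003,0,0.3, -0.055,0,-0.003,0,0.3, -0.075,0,-0.003,0,0.3, -0.075,0,-0.003,0,0.3]' 30; python3 go.py 441 100 80 -84.6; python3 go.py 441 100 80 95.4 1;
```

```text
time_s: 4.75
eef_pos: [568.4, 1.4, 37.1]
tool_rot: [-2.11, -2.328, 0.0]
ft_force: [0.2, 0.2, 0.0]
opening: 31.7
finger_force: 33.1
shift m [ 0.1107 -0.1171 -0.0429] turn -1.567 q6 1.33 t 4.75 tilt -1.0
pos [568.4   1.4  37.1] head 5.6 open 31.7 F [0.2 0.2 0. ] 33.11177059658803
shift m [ 0.1107 -0.1171 -0.0429] turn 1.575 q6 1.33 t 4.75 tilt -1.0
pos [568.4   1.4  37.1] head 5.6 open 31.7 F [0.2 0.2 0. ] 33.11177059658803
```

```bash
python3 -m handwheel '[0,0,-0.06,0,0.3, 0.05,-0.05,-0.06,-0.2,0.3, 0.1,-0.1,-0.06,-0.4,0.3, 0.107,-0.121,-0.06,-0.75,0.3, 0.107,-0.121,-0.06,-0.9,0.3, 0.107,-0.121,-0.06,-1.1,0.3, 0.107,-0.121,-0.06,-1.3,0.3, 0.107,-0.121,-0.06,-1.5,0.3, 0.107,-0.121,-0.06,-1.567,0.3, 0.107,-0.121,-0.03,-1.567,0.3, 0.107,-0.121,0,-1.567,0.3, 0.107,-0.121,0,-1.567,0.3]' 30; python3 go.py 437 100 8 -84.6
```

```text
time_s: 6.25
eef_pos: [435.6, 97.8, 36.0]
tool_rot: [0.152, -3.134, -0.0]
ft_force: [-0.4, 0.4, -0.0]
opening: 31.7
finger_force: 33.1
shift m [-0.0017  0.002   0.028 ] turn 0.003 q6 -0.06 t 6.25 tilt -1.0
pos [435.6  97.8  36. ] head 95.6 open 31.7 F [-0.4  0.4 -0. ] 33.08694170904346
```

```bash
python3 -m handwheel '[-0.002,0.002,0.015,0,0.3, -0.002,0.002,0.024,0,0.3, -0.002,0.002,0.028,0,0.3, -0.002,0.002,0.028,0,0.3]' 30; python3 - <<'E'
from h import *
c=cams.capture("scene"); a=c["image"][150:310,150:370]; cv2.imwrite("pics/s2.png",cv2.resize(a,None,fx=3.5,fy=3.5,interpolation=cv2.INTER_CUBIC))
E
```

```text
time_s: 6.75
eef_pos: [438.9, 99.9, 9.5]
tool_rot: [-0.153, 3.138, -0.0]
ft_force: [-0.3, -0.2, -0.1]
opening: 32.0
finger_force: 33.1
```

View pics/s2.png

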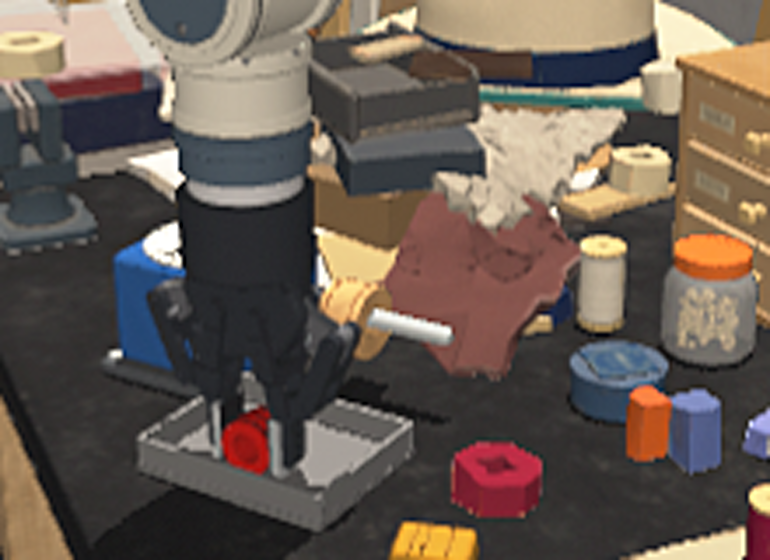

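```bash
python3 -m handwheel '[0,0,0.002,0,0.3, 0,0,0.002,0,0.45, 0,0,0.002,0,0.5, 0,0,0.002,0,0.55, 0,0,0.002,0,0.55, 0,0,-0.04,0,0.55, 0,0,-0.1,0,0.6, 0,0,-0.14,0,0.64, 0,0,-0.14,0,0.64]' 30; python3 go.py 557.5 120 140 5.8 ; python3 - <<'E'
from h import *
for n in("scene","top"):
    c=cams.capture(n); P=cloud(c); X,Y,Z=P[...,0],P[...,1],P[...,2]
    h=cv2.cvtColor(c["image"],cv2.COLOR_BGR2HSV); H,S=h[...,0],h[...,1]
    b=(X>500)&(X<600)&(Y>60)&(Y<150)&(Z>40)&(Z<90)&(H>8)&(H<25)&(S>60)
    r=(X>400)&(X<520)&(Y>30)&(Y<170)&((H<6)|(H>174))&(S>150)
    for m in(b,r):
        if m.sum()>5: print(n,m.sum(),np.percentile(P[m],[3,97],axis=0).round(1).tolist())
E
```

```text
time_s: 7.92
eef_pos: [440.4, 100.0, 152.1]
tool_rot: [-0.153, 3.132, -0.0]
ft_force: [0.4, 0.4, -0.2]
opening: 54.8
finger_force: 0.0
shift m [-0.1184  0.0085  0.0128] turn 1.567 q6 -0.06 t 7.925 tilt -1.0
pos [440.4 100.  152.1] head 95.6 open 54.8 F [ 0.4  0.4 -0.2] 0.0
scene 334 [[532.6, 103.3, 41.9], [573.1, 133.4, 76.8]]
scene 248 [[424.2, 82.7, 10.4], [450.9, 111.3, 36.7]]
top 419 [[536.0, 105.9, 56.6], [579.6, 135.3, 79.2]]
top 7 [[451.6, 51.1, 540.7], [484.1, 130.9, 1022.3]]
```

```bash
python3 -m handwheel '[-0.05,0.004,0,0.18,0.64, -0.1,0.008,0,0.36,0.64, -0.118,0.0085,0,0.54,0.64, -0.118,0.0085,0,0.72,0.64, -0.118,0.0085,0,0.9,0.64, -0.118,0.0085,0,1.08,0.64, -0.118,0.0085,0,1.26,0.64, -0.118,0.0085,0,1.44,0.64, -0.118,0.0085,0,1.567,0.64, -0.118,0.0085,0.012,1.567,0.64, -0.118,0.0085,0.012,1.567,0.64]' 30; python3 go.py 557.5 119.5 40 5.8
```

```text
time_s: 9.4
eef_pos: [554.4, 119.7, 135.0]
tool_rot: [-2.102, -2.332, 0.004]
ft_force: [-0.1, 0.4, -0.5]
opening: 54.4
finger_force: 0.0
shift m [-0.0006  0.0034  0.095 ] turn 0.003 q6 1.53 t 9.4 tilt -1.0
pos [554.4 119.7 135. ] head 5.9 open 54.4 F [-0.1  0.4 -0.5] 0.0
```

```bash
python3 -m handwheel '[-0.0006,0.003,0.02,0,0.64, -0.0006,0.003,0.02,0,0.64, -0.0006,0.003,0.02,0,0.64]' 30; python3 go.py 557.5 119.5 40 5.8
```

```text
time_s: 9.78
eef_pos: [558.5, 119.5, 117.5]
tool_rot: [-2.105, -2.332, 0.0]
ft_force: [-0.4, 0.6, 0.8]
opening: 54.6
finger_force: 0.0
shift m [ 0.0001 -0.001   0.0775] turn 0.001 q6 1.53 t 9.775 tilt -1.0
pos [558.5 119.5 117.5] head 5.8 open 54.6 F [-0.4  0.6  0.8] 0.0
```

```bash
python3 -m handwheel '[0,-0.001,0.04,0,0.64, 0,-0.001,0.07,0,0.64, 0,-0.001,0.078,0,0.64, 0,-0.001,0.078,0,0.64]' 30; python3 -m handwheel '[0,0,0,0,0.5, 0,0,0,0,0.45, 0,0,0,0,0.45, 0,0,0,0,0.45]' 30
```

```text
time_s: 10.28
eef_pos: [557.8, 119.5, 39.9]
tool_rot: [2.106, 2.331, 0.0]
ft_force: [0.2, -0.1, -0.1]
opening: 54.6
finger_force: 0.0
time_s: 10.78
eef_pos: [558.3, 119.5, 40.6]
tool_rot: [2.105, 2.33, 0.003]
ft_force: [-0.9, -0.1, 6.4]
opening: 46.2
finger_force: 33.6
```

Gripped; lift 3 mm and pull off along the bar (needs >87 mm; pull 115).

```bash
python3 -m handwheel '[0,0,-0.003,0,0.45, -0.015,0,-0.003,0,0.45, -0.035,0,-0.003,0,0.45, -0.06,0,-0.003,0,0.45, -0.085,0,-0.003,0,0.45, -0.115,0,-0.003,0,0.45, -0.115,0,-0.003,0,0.45, -0.115,0,-0.003,0,0.45]' 30; python3 go.py 481 104 110 95.6
```

```text
time_s: 11.78
eef_pos: [568.9, 4.3, 42.1]
tool_rot: [-2.108, -2.329, 0.0]
ft_force: [-0.5, 0.3, -1.2]
opening: 45.8
finger_force: 32.8
shift m [ 0.108  -0.0776 -0.0678] turn -1.569 q6 1.33 t 11.775 tilt -1.0
pos [568.9   4.3  42.1] head 5.7 open 45.8 F [-0.5  0.3 -1.2] 32.82138604703505
```

```bash
python3 -m handwheel '[0,0,-0.068,0,0.45, 0,0,-0.068,0,0.45, 0.05,-0.04,-0.068,-0.18,0.45, 0.1,-0.07,-0.068,-0.36,0.45, 0.108,-0.0776,-0.068,-0.54,0.45, 0.108,-0.0776,-0.068,-0.72,0.45, 0.108,-0.0776,-0.068,-0.9,0.45, 0.108,-0.0776,-0.068,-1.08,0.45, 0.108,-0.0776,-0.068,-1.26,0.45, 0.108,-0.0776,-0.068,-1.44,0.45, 0.108,-0.0776,-0.068,-1.569,0.45, 0.108,-0.0776,-0.068,-1.569,0.45]' 30; python3 go.py 481 104 50 95.6;
```

```text
time_s: 13.28
eef_pos: [480.6, 105.0, 109.9]
tool_rot: [0.156, -3.137, -0.0]
ft_force: [0.4, -0.2, -0.8]
opening: 46.1
finger_force: 32.8
shift m [-0.0003 -0.0011  0.0599] turn 0.001 q6 -0.05 t 13.275 tilt -1.0
pos [480.6 105.  109.9] head 95.7 open 46.1 F [ 0.4 -0.2 -0.8] 32.81486396670516
```

```bash
python3 -m handwheel '[0,0,0.03,0,0.45, 0,0,0.06,0,0.45, 0,0,0.06,0,0.45, 0,0,0.06,0,0.45]' 30; python3 go.py 481 104 17 95.6; python3 - <<'E'
from h import *
c=cams.capture("scene"); a=c["image"][150:310,150:370]; cv2.imwrite("pics/s3.png",cv2.resize(a,None,fx=3.5,fy=3.5,interpolation=cv2.INTER_CUBIC))
E
```

```text
time_s: 13.78
eef_pos: [481.4, 104.8, 51.1]
tool_rot: [-0.154, 3.137, 0.0]
ft_force: [0.9, -0.5, -0.8]
opening: 45.9
finger_force: 32.8
shift m [ 0.0005 -0.0008  0.0341] turn 0.0 q6 -0.05 t 13.775 tilt -1.0
pos [481.4 104.8  51.1] head 95.6 open 45.9 F [ 0.9 -0.5 -0.8] 32.78392437609
```

View pics/s3.png

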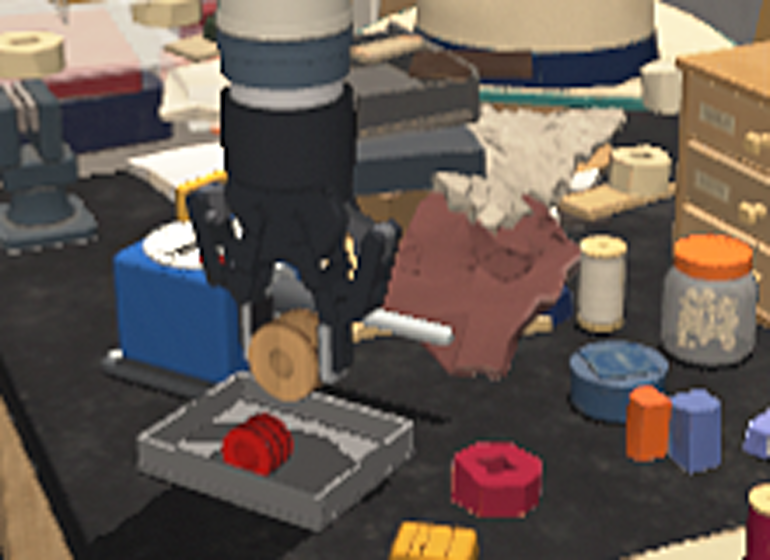

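```bash
python3 -m handwheel '[0,0,0.02,0,0.45, 0,0,0.03,0,0.45, 0,0,0.033,0,0.45, 0,0,0.033,0,0.45]' 30; python3 -m handwheel '[0,0,0.001,0,0.55, 0,0,0.001,0,0.64, 0,0,0.001,0,0.66, 0,0,0.001,0,0.66, 0,0,-0.04,0,0.66, 0,0,-0.1,0,0.66, 0,0,-0.16,0,0.5, 0,0,-0.16,0,0.4]' 30;  python3 go.py 536 223.5 160 -84.4
```

```text
time_s: 14.32
eef_pos: [481.3, 104.7, 17.7]
tool_rot: [-0.155, 3.137, 0.0]
ft_force: [-0.7, 0.6, -0.6]
opening: 45.8
finger_force: 32.9
time_s: 15.32
eef_pos: [483.1, 104.8, 181.8]
tool_rot: [-0.156, 3.13, -0.0]
ft_force: [0.5, 1.1, 0.4]
opening: 34.5
finger_force: 0.0
shift m [-0.0642  0.1129  0.0223] turn 0.002 q6 -0.06 t 15.325 tilt -1.0
pos [483.1 104.8 181.8] head 95.7 open 34.5 F [0.5 1.1 0.4] 0.0
```

```bash
python3 - <<'E'
from h import *
ims=[]
for n in("scene","top"):
    c=cams.capture(n); P=cloud(c); X,Y,Z=P[...,0],P[...,1],P[...,2]
    k=(Z>106)&(Z<142)&(X>500)&(X<570)&(Y>190)&(Y<255)
    p=P[k].astype(np.float32); print(n,k.sum(),cv2.minAreaRect(p[:,:2]) if len(p)>5 else 0)
    b=(c["image"][190:300,170:280],c["image"][190:290,150:300])[n=="top"]; ims.append(cv2.resize(b,(390,390 if n=="scene" else 260),interpolation=cv2.INTER_CUBIC))
ims[1]=cv2.copyMakeBorder(ims[1],0,130,0,0,cv2.BORDER_CONSTANT)
cv2.imwrite("pics/k1.png",np.hstack(ims))
E
```

```text
Traceback (most recent call last):
cv2.error: OpenCV(4.12.0) /io/opencv/modules/imgproc/src/convhull.cpp:143: error: (-215:Assertion failed) total >= 0 && (depth == CV_32F || depth == CV_32S) in function 'convexHull'
```

```bash
python3 - <<'E'
from h import *
ims=[]
for n in("scene","top"):
    c=cams.capture(n); P=cloud(c); X,Y,Z=P[...,0],P[...,1],P[...,2]
    k=(Z>106)&(Z<142)&(X>500)&(X<570)&(Y>190)&(Y<255)
    p=np.ascontiguousarray(P[k][:,:2],np.float32)
    if len(p)>5: print(n,k.sum(),cv2.minAreaRect(p))
    b=(c["image"][190:300,170:280],c["image"][190:290,150:300])[n=="top"]; ims.append(cv2.resize(b,(390,390 if n=="scene" else 260),interpolation=cv2.INTER_CUBIC))
ims[1]=cv2.copyMakeBorder(ims[1],0,130,0,0,cv2.BORDER_CONSTANT)
cv2.imwrite("pics/k1.png",np.hstack(ims))
E
```

```text
scene 191 ((537.088134765625, 224.50726318359375), (12.555691719055176, 46.563941955566406), 84.98542022705078)
```

View pics/k1.png

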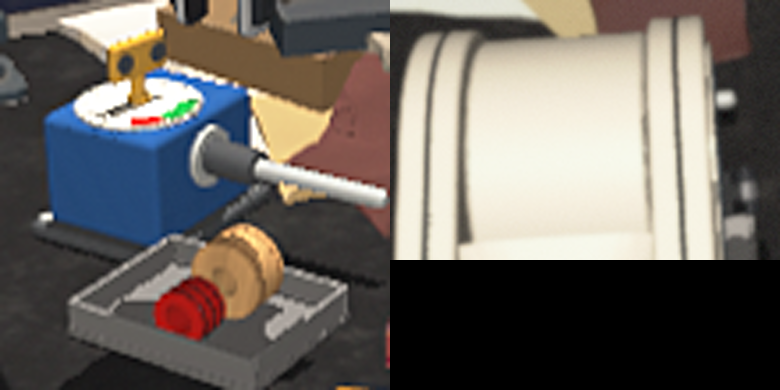

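```bash
python3 go.py 536.5 224 160 86
```

```text
shift m [-0.0675  0.1133  0.0166] turn 0.169 q6 -0.06 t 15.475 tilt -1.0
pos [480.6 104.6 176.7] head 95.7 open 34.2 F [-0.6  0.5 -1.2] 0.0
```

```bash
python3 -m handwheel '[-0.03,0.05,0.01,0.08,0.4, -0.06,0.1,0.017,0.169,0.4, -0.0675,0.1133,0.017,0.169,0.4, -0.0675,0.1133,0.017,0.169,0.4, -0.0675,0.1133,0.017,0.169,0.4]' 60; python3 go.py 536.5 224 102 86; python3 - <<'E'
from h import *
c=cams.capture("scene"); P=cloud(c)
for p in([536,224,118],[536,224,131]): print(proj(c,p))
a=c["image"][160:270,150:300]; cv2.imwrite("pics/k2.png",cv2.resize(a,None,fx=4,fy=4,interpolation=cv2.INTER_CUBIC))
E
```

```text
time_s: 16.1
eef_pos: [536.3, 223.0, 159.9]
tool_rot: [-0.11, -3.139, 0.001]
ft_force: [-0.4, 0.3, -0.7]
opening: 34.4
finger_force: 0.0
shift m [-0.0002  0.001   0.0579] turn -0.0 q6 0.32 t 16.1 tilt -1.0
pos [536.3 223.  159.9] head 86.0 open 34.4 F [-0.4  0.3 -0.7] 0.0
[208.46679923 205.78510017]
[208.17277077 200.38111111]
```

View pics/k2.png

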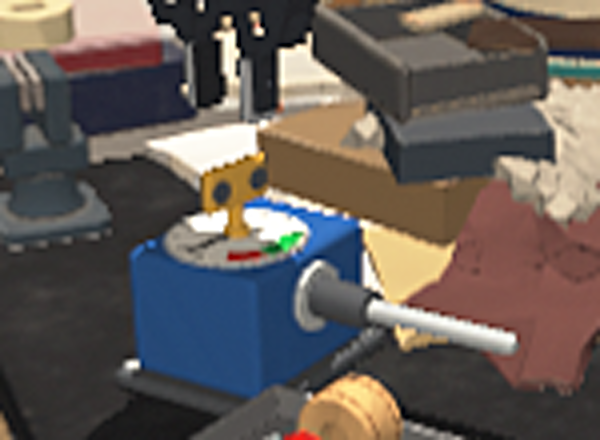

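```bash
python3 -m handwheel '[0,0.001,0.03,0,0.4, 0,0.001,0.058,0,0.4, 0,0.001,0.058,0,0.4, 0,0.001,0.058,0,0.4]' 60;  python3 -m handwheel '[0,0,0,0,0.2, 0,0,0,0,0.05, 0,0,0,0,0.05, 0,0,0,0,0.05, 0,0,0,0,0.05]' 60; python3 go.py 536.5 224 102 86
```

```text
time_s: 16.65
eef_pos: [537.5, 224.5, 103.6]
tool_rot: [0.111, 3.138, 0.001]
ft_force: [0.5, -0.3, -0.2]
opening: 34.3
finger_force: 0.0
time_s: 17.27
eef_pos: [537.7, 225.9, 103.7]
tool_rot: [0.108, 3.137, 0.003]
ft_force: [-0.5, 3.9, 6.5]
opening: 9.0
finger_force: 59.9
shift m [ 0.0011 -0.002   0.0017] turn 0.001 q6 0.32 t 17.275 tilt -1.0
pos [537.7 225.9 103.7] head 86.0 open 9.0 F [-0.5  3.9  6.5] 59.86989140510559
```

```bash
python3 -m handwheel '[0,0.0012,0,0.15,0.05, 0,0.0012,0,0.3,0.05, 0,0.0012,0,0.45,0.05, 0,0.0012,0,0.6,0.05, 0,0.0012,0,0.75,0.05]' 60; python3 -m handwheel '[0,0,0,0.15,0.05, 0,0,0,0.3,0.05, 0,0,0,0.45,0.05, 0,0,0,0.6,0.05, 0,0,0,0.75,0.05, 0,0,0,0.75,0.05, 0,0,0,0.75,0.05]' 60; python3 go.py 537 225 103 0
```

```text
time_s: 17.9
eef_pos: [537.6, 225.8, 103.7]
tool_rot: [1.258, 2.876, -0.0]
ft_force: [-1.8, -3.1, 9.0]
opening: 9.0
finger_force: 60.2
time_s: 18.77
eef_pos: [537.3, 225.7, 103.7]
tool_rot: [2.22, 2.221, 0.001]
ft_force: [-3.0, -3.0, 9.6]
opening: 9.2
finger_force: 60.3
shift m [-0.0007 -0.0003  0.0007] turn 0.0 q6 1.82 t 18.775 tilt -1.0
pos [537.3 225.7 103.7] head 0.0 open 9.2 F [-3.  -3.   9.6] 60.28353452682495
```

```bash
python3 -m handwheel '[0,0,0,0,0.3, 0,0,0,0,0.4, 0,0,0,0,0.4, 0,0,-0.05,0,0.4, 0,0,-0.05,-0.18,0.4, 0,0,-0.05,-0.36,0.4, 0,0,-0.05,-0.54,0.4, 0,0,-0.05,-0.72,0.4, 0,0,-0.05,-0.9,0.4, 0,0,-0.05,-1.08,0.4, 0,0,-0.05,-1.26,0.4, 0,0,-0.05,-1.44,0.4]' 60; python3 -m handwheel '[0,0,0,-0.18,0.4, 0,0,0,-0.36,0.4, 0,0,0,-0.54,0.4, 0,0,0,-0.72,0.4, 0,0,0,-0.9,0.4, 0,0,0,-1.08,0.4, 0,0,0,-1.26,0.4, 0,0,0,-1.44,0.4, 0,0,0,-1.62,0.4, 0,0,0,-1.70,0.4, 0,0,0,-1.70,0.4]' 60; python3 go.py 537.3 225.5 103 0; python3 - <<'E'
from h import *
c=cams.capture("scene"); P=cloud(c); X,Y,Z=P[...,0],P[...,1],P[...,2]
k=(Z>106)&(Z<136)&(X>505)&(X<565)&(Y>195)&(Y<255)
p=np.ascontiguousarray(P[k][:,:2],np.float32); print(k.sum(),cv2.minAreaRect(p))
E
```

```text
time_s: 20.27
eef_pos: [537.1, 226.3, 152.1]
tool_rot: [-0.194, -3.135, 0.0]
ft_force: [-0.2, 0.4, 0.4]
opening: 34.1
finger_force: 0.0
time_s: 21.65
eef_pos: [537.1, 226.3, 152.2]
tool_rot: [2.22, -2.223, -0.0]
ft_force: [0.2, 1.6, 1.5]
opening: 34.5
finger_force: 0.0
shift m [ 0.0008 -0.0002  0.0492] turn -0.001 q6 -1.31 t 21.65 tilt -1.0
pos [537.1 226.3 152.2] head 179.9 open 34.5 F [0.2 1.6 1.5] 0.0
187 ((535.9276123046875, 224.55055236816406), (46.94627380371094, 12.796709060668945), 89.68902587890625)
```

```bash
python3 -m handwheel '[0.0005,0,0.025,0,0.4, 0.0005,0,0.049,0,0.4, 0.0005,0,0.049,0,0.4, 0.0005,0,0.049,0,0.2, 0.0005,0,0.049,0,0.05, 0.0005,0,0.049,0,0.05, 0.0005,0,0.049,0,0.05, 0.0005,0,0.049,0,0.05]' 60; python3 -m handwheel '[0,0,0,0.15,0.05, 0,0,0,0.3,0.05, 0,0,0,0.45,0.05, 0,0,0,0.6,0.05, 0,0,0,0.75,0.05, 0,0,0,0.9,0.05, 0,0,0,1.05,0.05, 0,0,0,1.2,0.05, 0,0,0,1.35,0.05, 0,0,0,1.5,0.05, 0,0,0,1.5,0.05, 0,0,0,1.5,0.05]' 60; python3 go.py 537.3 225.5 103 90
```

```text
time_s: 22.7
eef_pos: [537.4, 225.9, 104.5]
tool_rot: [-2.22, 2.221, -0.001]
ft_force: [-2.4, -1.2, 6.7]
opening: 9.0
finger_force: 59.4
time_s: 24.2
eef_pos: [537.2, 226.0, 104.5]
tool_rot: [-0.11, 3.138, 0.001]
ft_force: [-3.3, 1.1, 6.1]
opening: 9.2
finger_force: 59.5
shift m [-0.0001 -0.0005  0.0015] turn 0.07 q6 0.18 t 24.2 tilt -1.0
pos [537.2 226.  104.5] head 94.0 open 9.2 F [-3.3  1.1  6.1] 59.47848200798035
```

```bash
python3 -m handwheel '[0,0,0,0,0.3, 0,0,0,0,0.4, 0,0,0,0,0.4, 0,0,-0.03,0,0.4, 0,0,-0.05,0,0.4, 0,0,-0.05,0,0.4]' 60; python3 - <<'E'
from h import *
c=cams.capture("scene"); P=cloud(c); X,Y,Z=P[...,0],P[...,1],P[...,2]
k=(Z>106)&(Z<136)&(X>505)&(X<565)&(Y>195)&(Y<255)
p=np.ascontiguousarray(P[k][:,:2],np.float32); print(k.sum(),cv2.minAreaRect(p))
a=c["image"][185:255,170:290]; cv2.imwrite("pics/k3.png",cv2.resize(a,None,fx=6,fy=6,interpolation=cv2.INTER_CUBIC))
E
python3 go.py 537.2 225.7 104 94
```

```text
time_s: 24.95
eef_pos: [537.9, 225.9, 154.5]
tool_rot: [-0.11, 3.137, 0.001]
ft_force: [0.5, -0.3, -0.0]
opening: 33.9
finger_force: 0.0
176 ((535.0532836914062, 224.10479736328125), (45.0837287902832, 14.129222869873047), 3.6239871978759766)
shift m [ 0.0002 -0.0001  0.0493] turn 0.0 q6 0.18 t 25.0 tilt -1.0
pos [537.3 225.8 153.3] head 94.0 open 34.1 F [0.6 0.2 0.8] 0.0
```

View pics/k3.png

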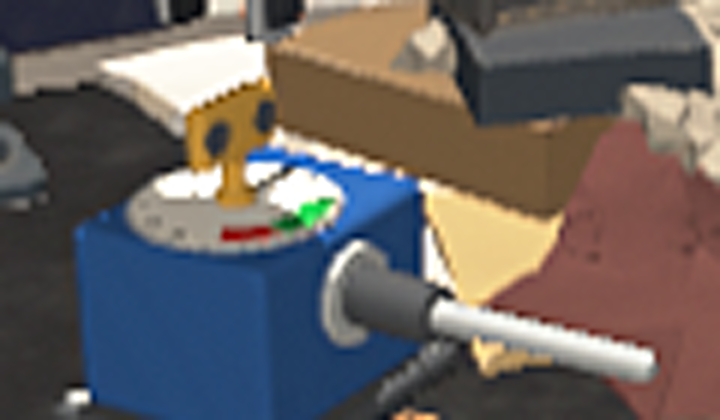

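The pointer, from about (250,185) to (285,165), faces away from the camera just short of the green, so the key stands near 3.18. One more turn of 1.43 rad should bring it to the middle of the green.

```bash
python3 -m handwheel '[0,0,0.025,0,0.4, 0,0,0.049,0,0.4, 0,0,0.049,0,0.4, 0,0,0.049,0,0.2, 0,0,0.049,0,0.05, 0,0,0.049,0,0.05, 0,0,0.049,0,0.05, 0,0,0.049,0,0.05]' 60; python3 -m handwheel '[0,0,0,0.15,0.05, 0,0,0,0.3,0.05, 0,0,0,0.45,0.05, 0,0,0,0.6,0.05, 0,0,0,0.75,0.05, 0,0,0,0.9,0.05, 0,0,0,1.05,0.05, 0,0,0,1.2,0.05, 0,0,0,1.35,0.05, 0,0,0,1.42,0.05, 0,0,0,1.42,0.05, 0,0,0,1.42,0.05]' 60; python3 -m handwheel '[0,0,0,0,0.3, 0,0,0,0,0.4, 0,0,0,0,0.4, 0,0,-0.04,0,0.4, 0,0,-0.1,0,0.4, 0,0,-0.13,0,0.4, 0,0,-0.13,0,0.4]' 60; python3 - <<'E'
from h import *
c=cams.capture("scene"); P=cloud(c); X,Y,Z=P[...,0],P[...,1],P[...,2]
k=(Z>106)&(Z<136)&(X>505)&(X<565)&(Y>195)&(Y<255)
p=np.ascontiguousarray(P[k][:,:2],np.float32); print(k.sum(),cv2.minAreaRect(p))
a=c["image"][180:320,170:400]; cv2.imwrite("pics/k4.png",cv2.resize(a,None,fx=3.4,fy=3.4,interpolation=cv2.INTER_CUBIC))
E
```

```text
time_s: 26.0
eef_pos: [537.5, 226.0, 105.0]
tool_rot: [-0.11, 3.138, 0.001]
ft_force: [-0.7, 1.8, 5.9]
opening: 8.8
finger_force: 60.2
time_s: 27.5
eef_pos: [537.3, 225.9, 105.0]
tool_rot: [1.963, 2.452, 0.001]
ft_force: [-0.5, 0.4, 6.7]
opening: 8.8
finger_force: 60.6
time_s: 28.38
eef_pos: [538.0, 226.0, 236.7]
tool_rot: [1.961, 2.451, 0.006]
ft_force: [-0.3, -0.8, -1.1]
opening: 34.2
finger_force: 0.0
204 ((534.80859375, 223.7174835205078), (12.156962394714355, 43.65655517578125), 15.611424446105957)
```

View pics/k4.png

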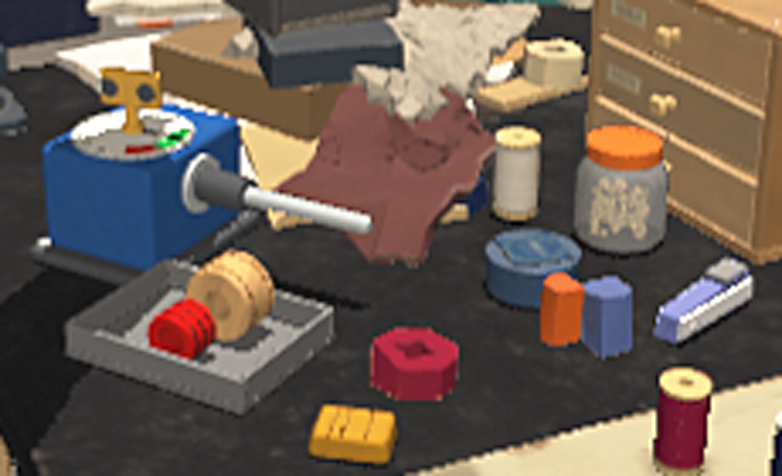

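The pointer, around (165,138), lies in the green. The wing angle gives about 4.54 rad. Both parts lie in the tray and nothing else has moved.

```bash
python3 -c "
from plant import finish_job
print(finish_job())"
```

```text
the job is handed in; nothing more can be done
None
```

The job is handed in: the collar and then the bobbin are in the tray, and the key was wound in three grips to about 4.54 rad (in the green) and released. The surrounding items looked undisturbed in the last picture, and the robot clock stood at about 28 s of the 72 s allowed.

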